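# Seat and clock a flow cell in a bench photometer

## Robot

A 7-joint arm with a two-finger parallel gripper is mounted at the origin on a cart in front of the work surface, level with it; the furniture and walls round the work are solid. World frame = base frame: x ahead of the robot, y to its left, z up, the work surface at z = 0. Lengths are in mm, angles in rad, forces in N, time in s.
With the tool pointing down it reaches from about 400 to 750 mm from the base axis. Payload 19.5 kg.
Tool frame: the origin (TCP) lies at the very end of the fingers, on their centre line; the grasp point (between the pads) lies 19 mm behind it; z points along the fingers, x is the direction in which the jaws open and shut, and the axes are right-handed (so a half turn about z gives the same grasp; the last joint's range is limited). The gripper opens to 85 mm and grips with 20 to 120 N. Pads are 22 mm wide; open, the fingers measure 114 mm over their backs; the gripper's body (76 mm by 85 mm) begins 54 mm behind the grasp point. The pads swing forward as they close: fully open they stand 13 mm farther back than shut.
Start: joints at [1.071, 0.707, -0.028, 1.485, 0.022, 0.951, -0.075], TCP at [254.125, -515.767, 231.268] pointing down, gripper open.
Joint ranges: [-2.71, 2.71], [-0.32, 2.16], [-1.57, 1.52], [0, 2.45], [-1.46, 4.6], [0, 2.02], [-2.83, 2.83]. Speed limits (rad/s): [1.89, 1.89, 2.57, 2.57, 3.01, 3.01, 3.01].

## Interface

Orientations are given as a 3x3 rotation matrix whose columns are the frame's x, y, z axes.
In Python, from workcell import * gives the robot as it stands. The module is installed in compiled form; this text tells all that it offers.
- The arm moves only by the tool apply_moves, never from a script. Its argument "moves" is a list of rows, each an object with "angular": the turn, a rotation vector about the tool's x, y, z in rad, a list of three; "xyz": the shift along the tool's x, y, z in m, a list of three; "jaw": the opening, from -1 (shut) to 1 (fully open). In form: [{"angular": [rx, ry, rz], "xyz": [tx, ty, tz], "jaw": jaw}, ...]. A call has 1 to 8 rows; each row is the pose to reach, as a shift and turn from the pose commanded when the call began, along the tool's axes at that moment; what a row does not reach only later rows make up. A row lasts 1/8 s, in which the tool goes at most 62.5 mm and 10.7 degrees, less where a joint would pass 70% of its speed; a pose out of reach is approached as far as the arm can. A call with a gripper value outside its range is refused whole. The fingers move at their own pace and stop on an object; "newtons" is the grip in N (left out, the last holds). Time passes only in rows, so rows that repeat a pose let the fingers close. It gives the time, the measured TCP pose, the force and the opening at its end, in the units of the state.
- sense(): the state, without advancing time (a new reading comes with each control period).
- read_camera(name): name is "side" or "top"; returns the picture (420x560x3 uint8, red, green, blue); there is no depth.
- calibration(name): a dict with "camera_matrix" (3x3 intrinsics, pixels), "position" and "rotation" of the camera in the world. Camera axes: x right, y up, looking along -z (the intrinsics and any distortion apply to the point x, -y, -z); pixel columns grow to the right and rows downward; lengths in mm; the calibration is good to about 2 mm. A picture is of the moment at which its call begins. calibration takes no time and is no camera call.
- sign_off(): hands the job in, once; it reports no verdict.
Trained networks look in the newest picture that a camera, given by its name, has taken for a name from the list of things; names that differ only in an ending like _2 or _b are one class to them, and where a whole thing is asked for, a point or a joint stands for the part that bears it (a point fixed in the world has none). Each returns a list of dicts, best first, with "score" (0 to 1); they miss things now and then, are a little off and sometimes report something else, mostly with a low value. They report only what shows in the picture. A call takes as long as a camera call.
- outline_of(camera, thing): "mask" (420x560 bool, what is visible of it).
- place_of(camera, thing): "position" ([x, y, z] in mm, in world coordinates, good to about 4 mm: a listed point, or the origin of a listed thing).
The state is a dict: "time": time; "qpos": joint angles; "qvel": joint speeds; "joint_torque": joint torques, N m; "tcp_pos": TCP position; "eef_rot": TCP orientation; "wrist_force": force on the tool from outside, world axes, zero at the start; "ft_torque": the same for the moment, N m; "width": opening from 0.0 (shut) to 1.0 (fully open).
Only numpy, scipy, OpenCV 4.12 (cv2) and the standard library are available. Lean on these libraries where they do the work, as an engineer would, in place of code of your own. Each camera call takes 0.05 s, during which the arm holds its last target. There are 200 camera calls.

## Task

Get the bench photometer ready: the square flow cell stands loose in its thread. Screw it clockwise down onto its soft seal and stop it at the first position, once you feel it bearing on the seal, in which its two round windows look straight along the light path from the lamp to the detector (windows in line while it still turns loosely do not count, and screwing on far beyond crushes the seal). Then slide the detector head gently along its rail until it is fully home round the cell, let go, and leave the other glassware where it stands.

Things in the scene. Friction and masses are not known exactly. Their poses are not given: they have to be found in the camera images.
- photometer: Bench photometer, fixed: dark plate 345 x 110 mm, its top 16 mm above the worktop. Origin on the flow cell's axis at worktop height; x = light path, from lamp to detector; z up. Grey lamp house at x = -146 to -100 mm, 60 mm wide, top at 92 mm; its round lens tube (32 mm) ends at x = -78 mm. Detector's flat steel rail from x = 30 mm to its end stop at 179 mm.
- flow_cell: Steel block 36 x 36 mm, 44 mm tall, on a round neck and 47 mm flange. Its +x and -x sides each have a flush round window, 27 mm with black rim; its y sides are plain; any two opposite sides may be gripped. Origin: centre of the block's underside, about 46 mm above the worktop; z up; x = through both windows (either way round is right). Yaw falls as it is screwed down (clockwise from above).
- cell_top (a point): Centre of the flow cell's flat top, about 90 mm above the worktop, axes as the cell's. On it stands a thin brass hose barb, 15 mm across at its foot, 20 mm tall. At the start the cell stands loose in its thread, the windows in any direction, at least 30 degrees short of the seal's bite.
- port: Brass port, 50 mm across, with the cell's right-hand thread (1 mm a turn) and soft seal; origin on the axis, 16 mm high. The direction in which the seal bites varies and is not shown: it must be felt. Turning takes about 0.1 N m while loose, 0.4 N m from the bite on and 0.5 to 0.7 N m from 70 degrees later. Let go, the cell springs back 1 to 4 degrees; turned back, it is loose at once.
- detector_head (a joint): Travel of the detector head along its rail towards the cell, in m: 0 drawn back, 0.080 fully home against a hard stop; it starts between 0 and 0.010. Friction about 2 N, no spring. The black head is 56 mm long, 62 mm wide, its top 96 mm above the worktop.
- head_grip (a point): Grip point on the detector head: middle of the upright steel fin on its top, 114 mm above the worktop. The fin is 14 mm thick along the light path, 34 mm wide across it, and stands from 96 to 128 mm above the worktop. Axes as the photometer's: the head goes home along -x. Grip point to cell axis: 133.5 mm drawn back, 53.5 mm home.
- hood_mouth (a point): Middle of the mouth of the detector head's forked hood, 64 mm above the worktop, on the light path, 61 mm in front of the grip point. The prongs are 34 mm tall, 39 mm apart inside and flared at the mouth; they pass over the cell's plain sides only with the windows within about 5 degrees of the light path.
- petri_dish: Bystander: glass petri dish, 62 mm across, 13 mm high, in front of the photometer. Origin under its centre.
- rubber_stopper: Bystander: black rubber stopper, 27 mm, in front of the photometer. Origin under its centre.
- weigh_bottle: Bystander: narrow glass weighing bottle with knob lid, 31 mm across, 56 mm high, behind the photometer. Origin under its centre.
- weigh_bottle_wide: Bystander: wide glass weighing bottle with knob lid, 43 mm across, 48 mm high, behind the photometer. Origin under its centre.

How it is judged:
By the outcome, as a careful person would: the job done as asked, in the order asked, and still so for the second after the job is handed in, with the robot touching nothing.
It also fails if it takes over 72 s, if anything falls off the work surface, if the arm or the gripper's body presses on something with over 40 N, if the wrist force passes 120 N, or if a joint passes its speed limit or range.

## Working session

There is one attempt and no reset: what is moved stays moved. The work goes in short steps, Python scripts to look and compute and a tool call to move; the robot and the scene stay as the last step left them, time stands still between calls to the robot, and variables do not carry over. Pictures are saved under pics/ and viewed, about 8 in all and at most 12, crops included, and the job is handed in when it is done.

Besides the shell and the picture viewer there is one more tool, called after ">>>" in YAML: its name, and indented under it one key for each argument. apply_moves: Moves the arm, as the interface text tells. Its arguments: {"type":"object","properties":{"moves":{"type":"array"},"newtons":{"type":"number"}},"required":["moves"]}

```bash
mkdir -p pics
python3 - <<'E'
from workcell import *
import cv2, numpy as np
np.set_printoptions(precision=3,suppress=True)
s=sense(); print(s)
for c in("side","top"):
    im=read_camera(c); cv2.imwrite(f"pics/{c}0.png",im[:,:,::-1])
    k=calibration(c); print(c,k)
    for t in("photometer","flow_cell","cell_top","port","head_grip","hood_mouth","petri_dish","rubber_stopper","weigh_bottle","weigh_bottle_wide"):
        print(t,[(np.round(d["position"],1),round(d["score"],2)) for d in place_of(c,t)[:2]])
E
```

```text
{'time': 0.0, 'qpos': array([ 1.071,  0.707, -0.028,  1.485,  0.022,  0.951, -0.076]), 'qvel': array([-0.   ,  0.001, -0.001,  0.   , -0.   ,  0.001, -0.   ]), 'joint_torque': array([  0.   , -88.32 ,   1.235, -23.616,   0.017,   0.006,  -0.   ]), 'tcp_pos': array([ 254.029, -515.56 ,  230.832]), 'eef_rot': array([[ 0.442, -0.897, -0.   ],
       [-0.897, -0.442,  0.001],
       [-0.001,  0.   , -1.   ]]), 'wrist_force': array([ 0.136,  0.531, -0.164]), 'ft_torque': array([0.002, 0.027, 0.036]), 'width': 1.001064102028635}
side {'camera_matrix': array([[534.895,   0.   , 285.327],
       [  0.   , 534.895, 196.458],
       [  0.   ,   0.   ,   1.   ]]), 'position': array([ 437.243, -741.736,  612.865]), 'rotation': array([[ 0.989,  0.093, -0.111],
       [-0.145,  0.582, -0.8  ],
       [-0.01 ,  0.808,  0.59 ]])}
photometer [(array([573.7,  52.1,   0.3]), 0.75)]
flow_cell [(array([574.9,  43.7,  44.9]), 0.8), (array([696.8, -23.4,  -0.7]), 0.31)]
cell_top [(array([578.2,  48.9,  92. ]), 0.85)]
port [(array([578.6,  49.3,  17. ]), 0.51), (array([683.3, 106. ,   1.1]), 0.33)]
head_gri
[... 513 characters left out ...]
position': array([379.414,   5.225, 916.169]), 'rotation': array([[-0.164,  0.965, -0.203],
       [-0.986, -0.161,  0.033],
       [-0.   ,  0.206,  0.979]])}
photometer [(array([581. ,  49. ,   3.2]), 0.94)]
flow_cell [(array([580.4,  48.8,  42.6]), 0.88)]
cell_top [(array([576.8,  51.9,  88. ]), 0.86)]
port [(array([582.7,  46.8,   4.3]), 0.52), (array([578.1,  52.8,  15.6]), 0.51)]
head_grip [(array([597.8, -74.9, 111.9]), 0.72)]
hood_mouth [(array([590.2, -12.4,  62. ]), 0.88)]
petri_dish [(array([460.9, 121.4,   2.2]), 0.76)]
rubber_stopper [(array([493.6,  -7.1,  -0.8]), 0.71)]
weigh_bottle [(array([701.7, -21.7,   2.6]), 0.58)]
weigh_bottle_wide [(array([681.3, 109.6,  -0.8]), 0.94)]
```

View pictures.

```bash
cat > h.py <<'E'
from workcell import *
import cv2, numpy as np
np.set_printoptions(precision=3,suppress=True)
def proj(c,P):
    k=calibration(c); p=(np.atleast_2d(P)-k["position"])@k["rotation"]; p=p*[1,-1,-1]
    q=p@k["camera_matrix"].T; return q[:,:2]/q[:,2:]
def crop(c,name,center,half=(60,45),f=6,draw=()):
    im=read_camera(c)[:,:,::-1].copy(); u,v=proj(c,center)[0].astype(int)
    x0,y0=max(u-half[0],0),max(v-half[1],0)
    o=cv2.resize(im[y0:v+half[1],x0:u+half[0]],None,fx=f,fy=f,interpolation=cv2.INTER_CUBIC)
    for P in draw:
        q=((proj(c,P)-[x0,y0]+.5)*f).astype(int); cv2.polylines(o,[q],True,(0,0,255),1)
    cv2.imwrite(f"pics/{name}.png",o); print(name,o.shape,"origin",x0,y0); return o
E
python3 - <<'E'
from h import *
a=crop("top","a",[580,20,80],(95,70),4); b=crop("side","b",[580,20,80],(95,70),4)
o=np.hstack([a,b]); cv2.imwrite("pics/ab.png",cv2.resize(o,(800,int(800*o.shape[0]/o.shape[1])),interpolation=cv2.INTER_AREA))
a=cv2.imread("pics/top0.png");b=cv2.imread("pics/side0.png");cv2.imwrite("pics/full.png",cv2.resize(np.hstack([a,b]),(800,300)))
E
```

```text
a (560, 760, 3) origin 161 132
b (560, 760, 3) origin 210 111
```

View pics/ab.png

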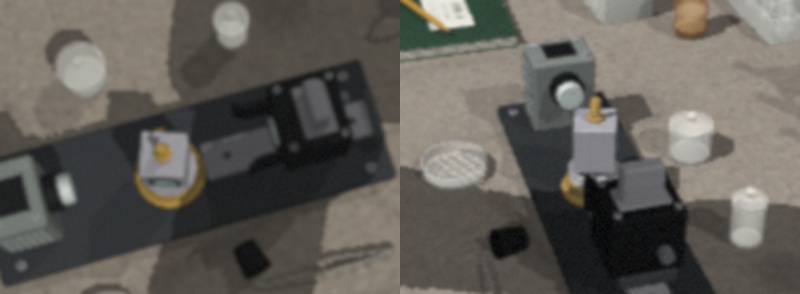

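View pics/full.png

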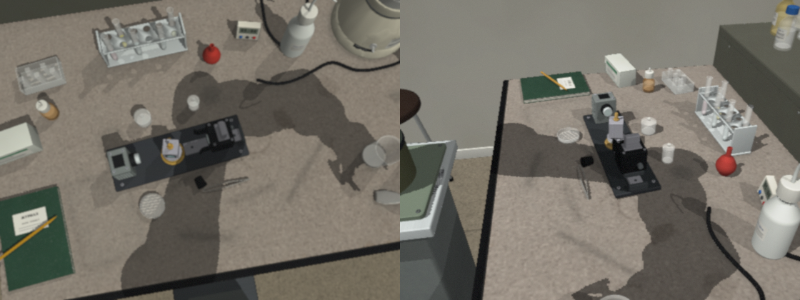

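```bash
cat >> h.py <<'E'
from scipy.optimize import minimize
def box(x0,x1,y0,y1,z0,z1): return np.array([[x,y,z] for x in(x0,x1) for y in(y0,y1) for z in(z0,z1)],float)
def cyl(r,z0,z1):
    a=np.linspace(0,2*np.pi,40); return np.vstack([np.c_[r*np.cos(a),r*np.sin(a),0*a+z] for z in(z0,z1)])
def place(P,x,y,yaw):
    c,s=np.cos(yaw),np.sin(yaw); return P@np.array([[c,s,0],[-s,c,0],[0,0,1]])+[x,y,0]
def sil(c,parts,S=4):
    m=np.zeros((420*S,560*S),np.uint8)
    for P in parts: cv2.fillConvexPoly(m,cv2.convexHull(((proj(c,P)+.5)*S).astype(np.int32)),1)
    return cv2.resize(m.astype(np.float32),(560,420),interpolation=cv2.INTER_AREA)
def iou(a,b): return np.minimum(a,b).sum()/np.maximum(a,b).sum()
CELL=[box(-18,18,-18,18,46,90),cyl(7.5,90,96),cyl(3,96,110),cyl(23.5,38,45)]
E
python3 - <<'E'
from h import *
c="top"; read_camera(c)
m=outline_of(c,"photometer")[0]["mask"].astype(np.float32)
def parts(p):
    x,y,w,ox,tr=p
    return [place(P,x,y,w) for P in (box(-172.5+ox,172.5+ox,-55,55,0,16),box(-146,-100,-30,30,16,92),box(105.5-28+5-tr,105.5+28+5-tr,-31,31,20,96))]
f=lambda p:-iou(sil(c,parts(p)),m)
r=min((minimize(f,[578,50,w,20,5],method="Nelder-Mead",options=dict(initial_simplex=np.array([[578,50,w,20,5]]+[list(np.array([578,50,w,20,5])+d) for d in np.diag([4,4,.05,5,5])]),maxiter=250)) for w in(-1.42,-1.36)),key=lambda r:r.fun)
print("photometer",r.x,np.degrees(r.x[2]),r.fun, m.sum())
d=outline_of(c,"flow_cell")[0]; m2=d["mask"].astype(np.float32)
for w in np.radians(range(-45,45,15)):
    g=lambda p:-iou(sil(c,[place(P,*p) for P in CELL]),m2)
    q=minimize(g,[578,50,w],method="Nelder-Mead",options=dict(initial_simplex=[[578,50,w],[582,50,w],[578,54,w],[578,50,w+.15]],maxiter=150))
    print("cell",q.x[:2],np.degrees(q.x[2]),q.fun)
np.save("/tmp/m.npy",m2)
sq=np.array([[18,18,90],[18,-18,90],[-18,-18,90],[-18,18,90.]])
draw=[place(sq,577.5,50,np.radians(8)),place(np.array([[-146,-55,16],[-146,55,16],[179,55,16],[179,-55,16.]]),*r.x[:3])]
cr=crop("top","c",[585,10,60],(100,75),4); 
o=crop("top","d",[585,10,60],(100,75),4,draw)
big=crop("top","e",[578,50,70],(33,25),12)
E
```

```text
photometer [579.575  49.682  -1.458  11.725  14.249] -83.54290605596238 -0.979929506778717 11793.0
cell [578.32   50.681] -10.110108308070634 -0.9590749144554138
cell [578.439  50.589] -9.815714923211159 -0.9583190083503723
cell [578.591  50.864] -9.44168860927011 -0.9593502879142761
cell [578.391  50.732] -10.342495269139922 -0.9584584832191467
cell [578.413  50.825] -10.652035576045552 -0.9584549069404602
cell [578.438  50.849] -10.672565123817446 -0.9586195349693298
c (600, 800, 3) origin 162 126
d (600, 800, 3) origin 162 126
e (600, 792, 3) origin 206 183
```

View pics/d.png

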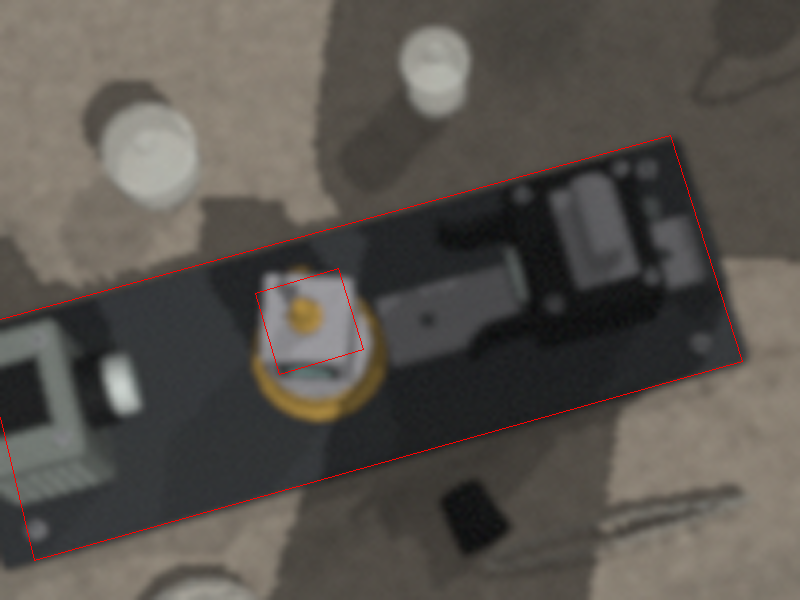

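View pics/e.png

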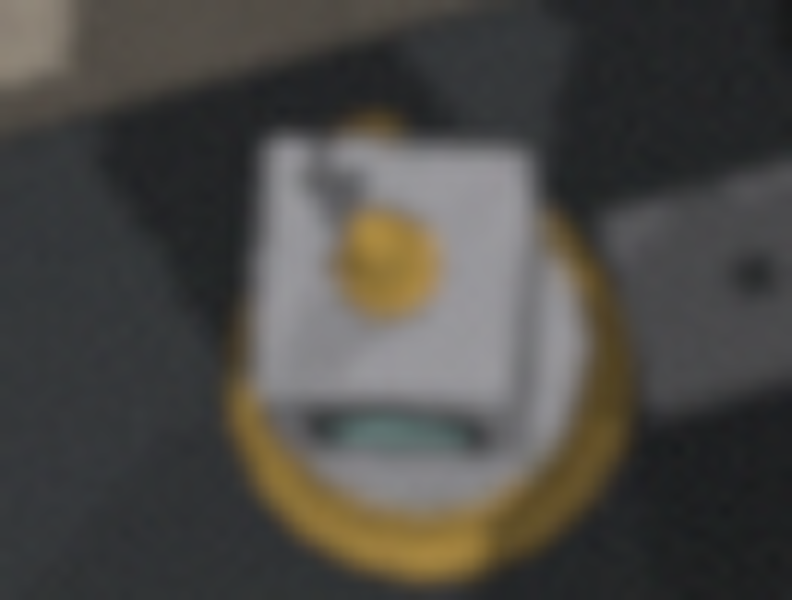

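```bash
cat >> h.py <<'E'
from scipy.spatial.transform import Rotation as Ro
def goto(x,y,z,yaw):
    s=sense(); R=s["eef_rot"]; a=np.radians(yaw)
    T=np.array([[np.cos(a),np.sin(a),0],[np.sin(a),-np.cos(a),0],[0,0,-1]]).T
    T=np.c_[[np.cos(a),np.sin(a),0],[np.sin(a),-np.cos(a),0],[0,0,-1.]]
    print("xyz m",R.T@(np.array([x,y,z])-s["tcp_pos"])/1000,"ang",Ro.from_matrix(R.T@T).as_rotvec())
def st():
    s=sense(); R=s["eef_rot"]; print("t",s["time"],"tcp",s["tcp_pos"],"yaw",np.degrees(np.arctan2(R[1,0],R[0,0])),"q",s["qpos"],"F",s["wrist_force"],"M",s["ft_torque"],"w",s["width"])
E
python3 -c "
from h import *
goto(578.5,50.3,200,80)"
```

```text
xyz m [-0.364 -0.541  0.031] ang [-0.     0.    -2.509]
```

>>> apply_moves:
  moves:
    - {"angular": [0, 0, -0.3], "xyz": [-0.04, -0.045, 0], "jaw": 0.6}
    - {"angular": [0, 0, -0.48], "xyz": [-0.075, -0.095, 0], "jaw": 0.6}
    - {"angular": [0, 0, -0.66], "xyz": [-0.11, -0.145, 0], "jaw": 0.6}
    - {"angular": [0, 0, -0.84], "xyz": [-0.145, -0.195, 0], "jaw": 0.6}
    - {"angular": [0, 0, -1.02], "xyz": [-0.18, -0.245, 0], "jaw": 0.6}
    - {"angular": [0, 0, -1.2], "xyz": [-0.215, -0.3, 0], "jaw": 0.6}
    - {"angular": [0, 0, -1.38], "xyz": [-0.25, -0.35, 0], "jaw": 0.6}
    - {"angular": [0, 0, -1.56], "xyz": [-0.285, -0.4, 0], "jaw": 0.6}

```text
time: 2.5
tcp_pos: [487.8, -81.5, 231.5]
eef_rot: [[0.924, 0.383, 0.001], [0.383, -0.924, -0.0], [0.0, 0.0, -1.0]]
wrist_force: [0.2, -0.5, 0.5]
width: 0.797
```

```bash
python3 -c "
from h import *
st();goto(578.5,50.3,200,80)"
```

```text
t 2.5 tcp [487.826 -81.518 231.503] yaw 22.511048255665752 q [ 0.336  0.609 -0.411  1.764  0.314  0.834  0.17 ] F [ 0.217 -0.549  0.49 ] M [-0.053  0.021  0.011] w 0.7974400637356726
xyz m [ 0.134 -0.087  0.032] ang [ 0.001 -0.    -1.003]
```

>>> apply_moves:
  moves:
    - {"angular": [0, 0, -0.18], "xyz": [0.03, -0.02, 0.01], "jaw": 0.5}
    - {"angular": [0, 0, -0.36], "xyz": [0.06, -0.04, 0.02], "jaw": 0.5}
    - {"angular": [0, 0, -0.54], "xyz": [0.09, -0.06, 0.03], "jaw": 0.5}
    - {"angular": [0, 0, -0.72], "xyz": [0.12, -0.08, 0.032], "jaw": 0.5}
    - {"angular": [0, 0, -0.9], "xyz": [0.134, -0.087, 0.032], "jaw": 0.5}
    - {"angular": [0, 0, -1.003], "xyz": [0.134, -0.087, 0.032], "jaw": 0.5}
    - {"angular": [0, 0, -1.003], "xyz": [0.134, -0.087, 0.032], "jaw": 0.5}

```text
time: 3.38
tcp_pos: [578.2, 47.7, 199.1]
eef_rot: [[0.181, 0.984, -0.0], [0.984, -0.181, 0.0], [0.0, -0.0, -1.0]]
wrist_force: [-0.5, -1.0, 1.0]
width: 0.751
```

```bash
python3 -c "
from h import *
st();goto(578.5,50.3,58,80)"
```

```text
t 3.375 tcp [578.205  47.672 199.108] yaw 79.5958391205879 q [ 0.178  0.815 -0.656  1.499  0.549  1.017  0.77 ] F [-0.547 -1.045  0.983] M [ 0.06   0.019 -0.003] w 0.751088806395689
xyz m [ 0.003 -0.     0.141] ang [-0.    -0.    -0.007]
```

>>> apply_moves:
  moves:
    - {"angular": [0, 0, 0], "xyz": [0.0015, 0, 0.04], "jaw": 0.5}
    - {"angular": [0, 0, 0], "xyz": [0.0015, 0, 0.07], "jaw": 0.5}
    - {"angular": [0, 0, 0], "xyz": [0.0015, 0, 0.07], "jaw": 0.5}

```text
time: 3.75
tcp_pos: [577.7, 48.9, 128.2]
eef_rot: [[0.182, 0.983, -0.003], [0.983, -0.182, -0.001], [-0.001, -0.003, -1.0]]
wrist_force: [0.2, 0.8, 1.1]
width: 0.749
```

Run:
```python
from h import *
st();goto(578.5,50.3,58,80)
a=crop("top","f1",[578,50,90],(50,45),8);b=crop("side","f2",[578,40,90],(50,45),8)
cv2.imwrite("pics/f.png",cv2.resize(np.hstack([a,b]),(800,360)))
```

```text
t 3.75 tcp [577.73   48.936 128.162] yaw 79.50874841137508 q [ 0.152  0.904 -0.602  1.573  0.623  0.867  0.701] F [0.234 0.786 1.135] M [-0.014 -0.056 -0.041] w 0.748980056137223
xyz m [0.002 0.001 0.07 ] ang [-0.003  0.001 -0.009]
f1 (720, 800, 3) origin 188 160
f2 (720, 800, 3) origin 252 125
```

View pics/f.png

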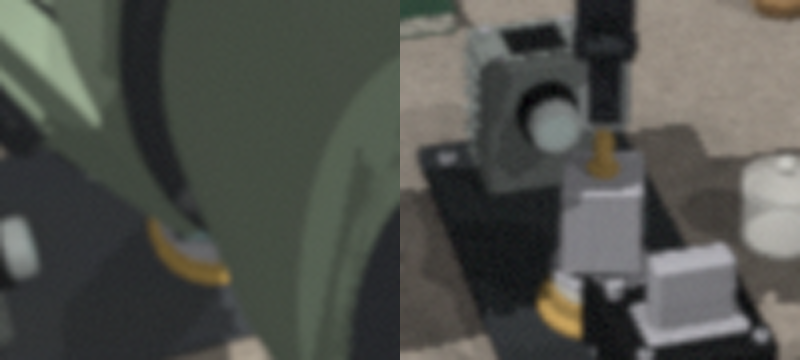

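>>> apply_moves:
  moves:
    - {"angular": [0, 0, -0.009], "xyz": [0.0018, 0.001, 0.035], "jaw": 0.5}
    - {"angular": [0, 0, -0.009], "xyz": [0.0018, 0.001, 0.069], "jaw": 0.5}
    - {"angular": [0, 0, -0.009], "xyz": [0.0018, 0.001, 0.069], "jaw": 0.5}
    - {"angular": [0, 0, -0.009], "xyz": [0.0018, 0.001, 0.069], "jaw": -0.3}
    - {"angular": [0, 0, -0.009], "xyz": [0.0018, 0.001, 0.069], "jaw": -0.3}
    - {"angular": [0, 0, -0.009], "xyz": [0.0018, 0.001, 0.069], "jaw": -0.3}
    - {"angular": [0, 0, -0.009], "xyz": [0.0018, 0.001, 0.069], "jaw": -0.3}
  newtons: 40

```text
time: 4.72
tcp_pos: [580.6, 50.3, 62.4]
eef_rot: [[0.172, 0.985, 0.002], [0.985, -0.172, -0.001], [-0.0, 0.003, -1.0]]
wrist_force: [-1.6, -4.0, 13.5]
width: 0.416
```

```bash
python3 -c "
from h import *
st()"
```

```text
t 4.725 tcp [580.648  50.343  62.39 ] yaw 80.09908695766869 q [ 0.122  0.998 -0.543  1.609  0.704  0.737  0.644] F [-1.558 -3.978 13.5  ] M [-0.764  0.551 -0.041] w 0.41646881892623067
```

>>> apply_moves:
  moves:
    - {"angular": [0, 0, 0], "xyz": [-0.001, 0, -0.003], "jaw": -0.3}
    - {"angular": [0, 0, 0], "xyz": [-0.001, 0, -0.003], "jaw": -0.3}
    - {"angular": [0, 0, 0], "xyz": [-0.001, 0, -0.003], "jaw": -0.3}
  newtons: 80

```text
time: 5.1
tcp_pos: [579.6, 49.5, 63.3]
eef_rot: [[0.172, 0.985, -0.0], [0.985, -0.172, -0.0], [-0.0, -0.0, -1.0]]
wrist_force: [3.9, -1.4, -23.1]
width: 0.405
```

```bash
python3 -c "
from h import *
st()"
```

```text
t 5.1 tcp [579.601  49.466  63.272] yaw 80.12420036528188 q [ 0.125  0.997 -0.545  1.609  0.701  0.74   0.648] F [  3.891  -1.393 -23.104] M [-0.133 -0.991 -0.096] w 0.4049450457578262
```

>>> apply_moves:
  moves:
    - {"angular": [0, 0, 0.1], "xyz": [0, 0, 0.0018], "jaw": -0.3}
    - {"angular": [0, 0, 0.26], "xyz": [0, 0, 0.0018], "jaw": -0.3}
    - {"angular": [0, 0, 0.42], "xyz": [0, 0, 0.0019], "jaw": -0.3}
    - {"angular": [0, 0, 0.54], "xyz": [0, 0, 0.0019], "jaw": -0.3}

```text
time: 5.6
tcp_pos: [579.6, 48.8, 63.0]
eef_rot: [[0.657, 0.754, 0.0], [0.754, -0.657, -0.002], [-0.001, 0.002, -1.0]]
wrist_force: [-5.2, -7.9, 11.1]
width: 0.405
```

```bash
python3 -c "
from h import *
st()"
```

```text
t 5.6 tcp [579.637  48.767  63.039] yaw 48.90834952525908 q [ 0.059  0.973 -0.403  1.612  0.551  0.672  0.229] F [-5.189 -7.856 11.052] M [-1.894  1.617  0.123] w 0.4047471563050319
```

>>> apply_moves:
  moves:
    - {"angular": [0, 0, 0.15], "xyz": [-0.0007, 0, -0.0008], "jaw": -0.3}
    - {"angular": [0, 0, 0.3], "xyz": [-0.0007, 0, -0.0008], "jaw": -0.3}
    - {"angular": [0, 0, 0.45], "xyz": [-0.0007, 0, -0.0008], "jaw": -0.3}
    - {"angular": [0, 0, 0.55], "xyz": [-0.0007, 0, -0.0007], "jaw": -0.3}
    - {"angular": [0, 0, 0.65], "xyz": [-0.0007, 0, -0.0007], "jaw": -0.3}

```text
time: 6.22
tcp_pos: [578.8, 48.2, 63.0]
eef_rot: [[0.979, 0.204, -0.001], [0.204, -0.979, -0.001], [-0.001, 0.001, -1.0]]
wrist_force: [-4.2, -6.5, -2.3]
width: 0.402
```

```bash
python3 -c "
from h import *
st()"
```

```text
t 6.225 tcp [578.775  48.236  62.973] yaw 11.747462667352352 q [-0.022  0.955 -0.235  1.617  0.34   0.611 -0.236] F [-4.187 -6.51  -2.334] M [-1.786  1.061  0.099] w 0.402416192216919
```

>>> apply_moves:
  moves:
    - {"angular": [0, 0, 0.05], "xyz": [-0.0004, 0.0005, 0], "jaw": -0.3}
    - {"angular": [0, 0, 0.1], "xyz": [-0.0004, 0.0005, 0], "jaw": -0.3}

```text
time: 6.48
tcp_pos: [578.6, 48.1, 63.0]
eef_rot: [[0.994, 0.107, -0.001], [0.107, -0.994, -0.001], [-0.001, 0.001, -1.0]]
wrist_force: [-2.7, -5.5, -2.4]
width: 0.404
```

```bash
python3 -c "
from h import *
st()"
```

```text
t 6.475 tcp [578.6    48.104  62.951] yaw 6.122073026516039 q [-0.034  0.953 -0.21   1.619  0.305  0.603 -0.303] F [-2.745 -5.536 -2.403] M [-1.335  0.695  0.12 ] w 0.40429277556176024
```

>>> apply_moves:
  moves:
    - {"angular": [0, 0, 0.16], "xyz": [-0.0002, 0.0004, 0], "jaw": -0.3}
    - {"angular": [0, 0, 0.32], "xyz": [-0.0002, 0.0004, 0], "jaw": -0.3}
    - {"angular": [0, 0, 0.48], "xyz": [-0.0002, 0.0004, 0.0001], "jaw": -0.3}
    - {"angular": [0, 0, 0.6], "xyz": [-0.0002, 0.0004, 0.0001], "jaw": -0.3}

```text
time: 6.98
tcp_pos: [577.9, 48.1, 62.9]
eef_rot: [[0.88, -0.476, -0.002], [-0.476, -0.88, -0.0], [-0.002, 0.001, -1.0]]
wrist_force: [-6.6, -3.7, 0.5]
width: 0.403
```

```bash
python3 -c "
from h import *
st()"
```

```text
t 6.975 tcp [577.861  48.095  62.877] yaw -28.40727528153182 q [-0.11   0.948 -0.056  1.623  0.084  0.574 -0.709] F [-6.639 -3.685  0.531] M [-1.055  1.848  0.107] w 0.4028322719674255
```

>>> apply_moves:
  moves:
    - {"angular": [0, 0, 0.16], "xyz": [-0.0004, 0.0006, 0], "jaw": -0.3}
    - {"angular": [0, 0, 0.32], "xyz": [-0.0004, 0.0006, 0], "jaw": -0.3}
    - {"angular": [0, 0, 0.48], "xyz": [-0.0004, 0.0006, 0.0001], "jaw": -0.3}
    - {"angular": [0, 0, 0.6], "xyz": [-0.0004, 0.0006, 0.0001], "jaw": -0.3}

```text
time: 7.48
tcp_pos: [577.1, 48.5, 62.7]
eef_rot: [[0.458, -0.889, -0.002], [-0.889, -0.458, 0.001], [-0.002, 0.001, -1.0]]
wrist_force: [-7.6, -2.3, 0.9]
width: 0.404
```

```bash
python3 -c "
from h import *
st()"
```

```text
t 7.475 tcp [577.136  48.509  62.748] yaw -62.75495341675984 q [-0.185  0.953  0.094  1.628 -0.145  0.569 -1.104] F [-7.625 -2.273  0.92 ] M [-0.421  1.967  0.064] w 0.4043888217864908
```

>>> apply_moves:
  moves:
    - {"angular": [0, 0, 0.16], "xyz": [0, 0.0006, 0], "jaw": -0.3}
    - {"angular": [0, 0, 0.32], "xyz": [0, 0.0006, 0], "jaw": -0.3}
    - {"angular": [0, 0, 0.48], "xyz": [0, 0.0006, 0.0001], "jaw": -0.3}
    - {"angular": [0, 0, 0.6], "xyz": [0, 0.0006, 0.0001], "jaw": -0.3}

```text
time: 7.98
tcp_pos: [576.8, 49.1, 62.7]
eef_rot: [[-0.123, -0.992, -0.001], [-0.992, 0.123, 0.003], [-0.003, 0.002, -1.0]]
wrist_force: [-7.4, 1.5, 0.9]
width: 0.406
```

```bash
python3 -c "
from h import *
st()"
```

```text
t 7.975 tcp [576.833  49.148  62.687] yaw -97.078556667307 q [-0.259  0.967  0.244  1.633 -0.372  0.59  -1.499] F [-7.428  1.461  0.906] M [0.514 1.765 0.461] w 0.4055451325008336
```

>>> apply_moves:
  moves:
    - {"angular": [0, 0, 0.16], "xyz": [0, 0.0006, 0], "jaw": -0.3}
    - {"angular": [0, 0, 0.32], "xyz": [0, 0.0006, 0], "jaw": -0.3}
    - {"angular": [0, 0, 0.48], "xyz": [0, 0.0006, 0.0001], "jaw": -0.3}
    - {"angular": [0, 0, 0.6], "xyz": [0, 0.0006, 0.0001], "jaw": -0.3}

```text
time: 8.48
tcp_pos: [576.8, 50.0, 62.6]
eef_rot: [[-0.662, -0.75, -0.0], [-0.75, 0.662, 0.004], [-0.003, 0.003, -1.0]]
wrist_force: [-3.5, 5.1, -0.5]
width: 0.4
```

```bash
python3 -c "
from h import *
st()"
```

```text
t 8.475 tcp [576.823  49.978  62.581] yaw -131.42396479022003 q [-0.333  0.991  0.399  1.637 -0.587  0.636 -1.909] F [-3.459  5.138 -0.455] M [1.189 0.79  0.454] w 0.400049426401465
```

>>> apply_moves:
  moves:
    - {"angular": [0, 0, 0.16], "xyz": [-0.0003, 0.0005, 0], "jaw": -0.3}
    - {"angular": [0, 0, 0.32], "xyz": [-0.0003, 0.0005, 0], "jaw": -0.3}
    - {"angular": [0, 0, 0.48], "xyz": [-0.0003, 0.0005, 0], "jaw": -0.3}
    - {"angular": [0, 0, 0.62], "xyz": [-0.0003, 0.0005, 0], "jaw": -0.3}
    - {"angular": [0, 0, 0.72], "xyz": [-0.0003, 0.0005, 0.0001], "jaw": -0.3}
    - {"angular": [0, 0, 0.765], "xyz": [-0.0003, 0.0005, 0.0001], "jaw": -0.3}

```text
time: 9.22
tcp_pos: [577.6, 50.7, 62.5]
eef_rot: [[-0.996, -0.085, 0.002], [-0.085, 0.996, 0.004], [-0.002, 0.004, -1.0]]
wrist_force: [3.4, 6.9, -2.4]
width: 0.405
```

```bash
python3 -c "
from h import *
st()"
```

```text
t 9.225 tcp [577.561  50.716  62.478] yaw -175.09881504928418 q [-0.422  1.039  0.599  1.639 -0.822  0.731 -2.47 ] F [ 3.371  6.916 -2.415] M [ 1.32  -0.689  0.579] w 0.4046350578575057
```

>>> apply_moves:
  moves:
    - {"angular": [0, 0, 0], "xyz": [-0.0003, 0.0006, 0], "jaw": -0.3}
    - {"angular": [0, 0, 0], "xyz": [-0.0003, 0.0006, 0], "jaw": 0.3}
    - {"angular": [0, 0, 0], "xyz": [-0.0003, 0.0006, 0], "jaw": 0.3}
    - {"angular": [0, 0, 0], "xyz": [-0.0003, 0.0006, 0], "jaw": 0.3}
    - {"angular": [0, 0, 0], "xyz": [0, 0, -0.04], "jaw": 0.3}
    - {"angular": [0, 0, 0], "xyz": [0, 0, -0.09], "jaw": 0.3}
    - {"angular": [0, 0, 0], "xyz": [0, 0, -0.14], "jaw": 0.3}
    - {"angular": [0, 0, 0], "xyz": [0, -0.05, -0.16], "jaw": 0.3}

```text
time: 10.22
tcp_pos: [581.8, 0.8, 223.9]
eef_rot: [[-0.996, -0.091, 0.003], [-0.091, 0.996, 0.001], [-0.003, 0.001, -1.0]]
wrist_force: [0.7, -0.8, -0.6]
width: 0.644
```

>>> apply_moves:
  moves:
    - {"angular": [0, 0, -0.15], "xyz": [0, -0.06, 0], "jaw": 0.3}
    - {"angular": [0, 0, -0.3], "xyz": [0, -0.12, 0], "jaw": 0.3}
    - {"angular": [0, 0, -0.45], "xyz": [0.03, -0.18, 0], "jaw": 0.3}
    - {"angular": [0, 0, -0.6], "xyz": [0.06, -0.24, 0], "jaw": 0.3}
    - {"angular": [0, 0, -0.75], "xyz": [0.06, -0.3, 0], "jaw": 0.3}

```text
time: 10.85
tcp_pos: [545.6, -301.4, 222.2]
eef_rot: [[-0.668, -0.745, 0.0], [-0.745, 0.668, 0.0], [-0.001, 0.0, -1.0]]
wrist_force: [2.1, 0.7, 0.9]
width: 0.644
```

Run:
```python
from h import *
st()
c="top"; 
for rep in range(3):
    read_camera(c)
    m2=outline_of(c,"flow_cell")[0]["mask"].astype(np.float32)
    for w in np.radians([-90,-75]):
        g=lambda p:-iou(sil(c,[place(P,*p) for P in CELL]),m2)
        q=minimize(g,[578,50,w],method="Nelder-Mead",options=dict(initial_simplex=[[578,50,w],[582,50,w],[578,54,w],[578,50,w+.15]],maxiter=150))
        print("cell",q.x[:2],np.degrees(q.x[2]),q.fun)
sq=np.array([[18,18,89.5],[18,-18,89.5],[-18,-18,89.5],[-18,18,89.5]])
a=crop("top","g1",[578,50,70],(33,33),12,[place(sq,578.4,50.7,np.radians(-83.5))])
b=crop("side","g2",[578,50,70],(33,33),12)
cv2.imwrite("pics/g.png",cv2.resize(np.hstack([a,b]),(800,400)))
```

```text
t 10.85 tcp [ 545.631 -301.404  222.235] yaw -131.87516804291045 q [ 0.247  0.842  0.48   1.312 -0.401  1.083 -1.525] F [2.097 0.666 0.938] M [ 0.071 -0.107 -0.009] w 0.6441633531024537
cell [579.068  50.256] -84.51010326618389 -0.95499187707901
cell [578.823  50.205] -84.79372019751702 -0.95344078540802
cell [579.087  49.796] -81.30097506721687 -0.87138432264328
cell [580.142  49.859] -79.0639966902388 -0.8675718307495117
cell [578.3    49.971] -81.20654095589013 -0.9340819716453552
cell [578.326  50.154] -83.02269406105043 -0.934970498085022
g1 (792, 792, 3) origin 206 175
g2 (792, 792, 3) origin 268 143
```

View pics/g.png

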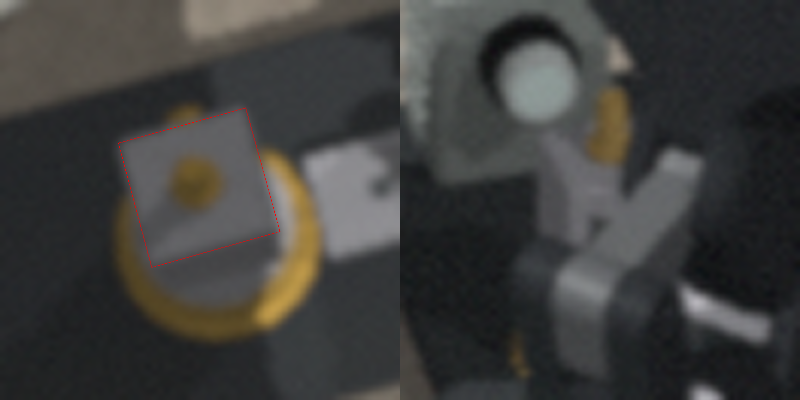

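Run:
```python
from h import *
from scipy.ndimage import map_coordinates
c="top"
im=np.mean([read_camera(c).astype(float) for _ in range(8)],0)
def fit(segs,x0,dx,sg):
    g=cv2.GaussianBlur(im,(0,0),sg); G=np.sqrt(sum(cv2.Sobel(g,cv2.CV_64F,1,0)**2+cv2.Sobel(g,cv2.CV_64F,0,1)**2 for _ in(0,)).sum(2))
    def f(p):
        P=place(np.vstack(segs),*p); q=proj(c,P); return -map_coordinates(G,[q[:,1],q[:,0]],order=1).mean()
    x0=np.array(x0);best=min((minimize(f,x0+d,method="Nelder-Mead",options=dict(initial_simplex=np.vstack([x0+d]+[x0+d+e for e in np.diag(dx)]))) for d in np.random.default_rng(0).normal(size=(12,3))*np.array(dx)*.5),key=lambda r:r.fun)
    return best.x[:2],np.degrees(best.x[2]),best.fun
L=lambda a,b,n=60:np.linspace(a,b,n)
w=np.radians(-83.5)
q=[(17,17),(17,-17),(-17,-17),(-17,17)];S=18
top=[L((-S,S,90),(S,S,90)),L((-S,-S,90),(S,-S,90)),L((-S,-S,90),(-S,S,90)),L((S,-S,90),(S,S,90))]
pl=[L((-90,55,16),(170,55,16)),L((-140,-55,16),(170,-55,16))]
for sg in(.7,1,1.5):
    print(sg,"top",fit(top,[578.4,50.3,w],[2,2,.06],sg)); print("plate",fit(pl,[579.5,49.7,w],[2,2,.03],sg))
for k in range(2):
  read_camera(c); print([np.round(d["position"],1) for d in place_of(c,"head_grip")[:1]+place_of(c,"hood_mouth")[:1]])
read_camera("side");print([np.round(d["position"],1) for d in place_of("side","head_grip")[:1]])
goto(596,-74,230,-83.5)
```

```text
0.7 top (array([579.117,  50.628]), np.float64(-83.21974942355747), np.float64(-166.19089387231472))Traceback (most recent call last):
  File "<stdin>", line 17, in <module>
  File "<stdin>", line 9, in fit
  File "<stdin>", line 9, in <genexpr>
    res = _minimize_neldermead(fun, x0, args, callback, bounds=bounds,
                               **options)
    fxcc = func(xcc)
    fx = function(np.copy(x), *(wrapper_args + args))
  File "<stdin>", line 8, in f
  File "h.py", line 5, in proj
    k=calibration(c); p=(np.atleast_2d(P)-k["position"])@k["rotation"]; p=p*[1,-1,-1]
ValueError: time passes only in moves, steps and waits
```

```bash
sed -i 's/^def proj/from functools import cache\n_cal=cache(calibration)\ndef proj/; s/k=calibration(c); p=/k=_cal(c); p=/' h.py
python3 - <<'E'
from h import *
from scipy.ndimage import map_coordinates
c="top"
im=np.mean([read_camera(c).astype(float) for _ in range(8)],0)
np.save("/tmp/im.npy",im)
def fit(segs,x0,dx,sg):
    g=cv2.GaussianBlur(im,(0,0),sg); G=np.sqrt((cv2.Sobel(g,cv2.CV_64F,1,0)**2+cv2.Sobel(g,cv2.CV_64F,0,1)**2).sum(2))
    def f(p):
        q=proj(c,place(np.vstack(segs),*p)); return -map_coordinates(G,[q[:,1],q[:,0]],order=1).mean()
    x0=np.array(x0);best=min((minimize(f,x0+d,method="Nelder-Mead",options=dict(initial_simplex=np.vstack([x0+d]+[x0+d+e for e in np.diag(dx)]))) for d in np.random.default_rng(0).normal(size=(8,3))*np.array(dx)*.5),key=lambda r:r.fun)
    return best.x[:2],np.degrees(best.x[2]),best.fun
L=lambda a,b,n=60:np.linspace(a,b,n)
w=np.radians(-83.5);S=18
top=[L((-S,S,90),(S,S,90)),L((-S,-S,90),(S,-S,90)),L((-S,-S,90),(-S,S,90)),L((S,-S,90),(S,S,90))]
pl=[L((-90,55,16),(170,55,16)),L((-140,-55,16),(170,-55,16))]
for sg in(.7,1,1.5):
    print(sg,"top",fit(top,[578.4,50.3,w],[2,2,.06],sg)); print("plate",fit(pl,[579.5,49.7,w],[2,2,.03],sg))
for k in range(2):
  read_camera(c); print([np.round(d["position"],1) for d in place_of(c,"head_grip")[:1]+place_of(c,"hood_mouth")[:1]])
read_camera("side");print([np.round(d["position"],1) for d in place_of("side","head_grip")[:1]])
goto(596,-74,230,-83.5)
E
```

```text
0.7 top (array([579.115,  50.627]), np.float64(-83.22559296525105), np.float64(-166.33206251811245))
plate (array([577.916,  51.567]), np.float64(-83.47799432205747), np.float64(-180.43922604724418))
1 top (array([579.116,  50.669]), np.float64(-83.36122839826182), np.float64(-147.59991275163182))
plate (array([577.991,  51.207]), np.float64(-83.401350352663), np.float64(-158.89337567372579))
1.5 top (array([579.076,  50.81 ]), np.float64(-84.10580692271552), np.float64(-119.09338436528363))
plate (array([578.161,  50.857]), np.float64(-83.25405112380857), np.float64(-128.2159427775257))
[array([593. , -74.1, 111. ]), array([584.9, -11.8,  62.7])]
[array([594.6, -74.8, 108.3]), array([585.5, -11.2,  63.9])]
[array([594.4, -77.3, 113.8])]
xyz m [-0.2    0.115 -0.008] ang [ 0.     0.    -0.849]
```

>>> apply_moves:
  moves:
    - {"angular": [0, 0, -0.15], "xyz": [-0.05, 0.03, 0], "jaw": 0}
    - {"angular": [0, 0, -0.3], "xyz": [-0.1, 0.06, 0], "jaw": 0}
    - {"angular": [0, 0, -0.45], "xyz": [-0.15, 0.085, 0], "jaw": 0}
    - {"angular": [0, 0, -0.6], "xyz": [-0.19, 0.11, 0], "jaw": 0}
    - {"angular": [0, 0, -0.75], "xyz": [-0.2, 0.115, 0.02], "jaw": 0}
    - {"angular": [0, 0, -0.849], "xyz": [-0.2, 0.115, 0.05], "jaw": 0}
    - {"angular": [0, 0, -0.849], "xyz": [-0.2, 0.115, 0.05], "jaw": 0}

```text
time: 13.32
tcp_pos: [594.9, -74.1, 170.4]
eef_rot: [[0.113, -0.994, -0.003], [-0.994, -0.113, 0.0], [-0.001, 0.003, -1.0]]
wrist_force: [0.2, 0.2, 0.3]
width: 0.504
```

Run:
```python
from h import *
st();goto(593.5,-74.8,104,-83.4)
crop("side","k",[590,-50,130],(50,38),8)
```

```text
t 13.325 tcp [594.909 -74.137 170.397] yaw -83.52197356041671 q [-0.052  0.835  0.26   1.47  -0.251  0.872 -1.169] F [0.219 0.209 0.255] M [-0.006 -0.026 -0.004] w 0.5040060823219482
xyz m [0.001 0.001 0.066] ang [ 0.003  0.001 -0.002]
k (608, 800, 3) origin 270 141
```

View pics/k.png

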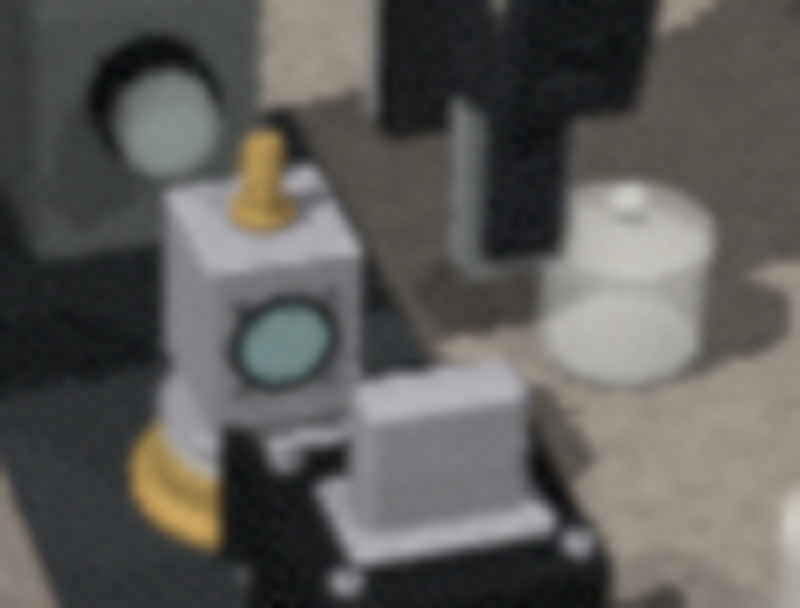

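>>> apply_moves:
  moves:
    - {"angular": [0, 0, 0], "xyz": [0.0005, 0.0005, 0.03], "jaw": 0}
    - {"angular": [0, 0, 0], "xyz": [0.0005, 0.001, 0.055], "jaw": 0}
    - {"angular": [0, 0, 0], "xyz": [0.0005, 0.001, 0.063], "jaw": 0}
    - {"angular": [0, 0, 0], "xyz": [0.0005, 0.001, 0.063], "jaw": 0}
  newtons: 25

```text
time: 13.88
tcp_pos: [595.1, -75.0, 109.5]
eef_rot: [[0.112, -0.994, 0.001], [-0.994, -0.112, -0.0], [0.0, -0.001, -1.0]]
wrist_force: [0.5, -0.3, -0.0]
width: 0.503
```

>>> apply_moves:
  moves:
    - {"angular": [0, 0, 0], "xyz": [0, 0, 0], "jaw": -0.9}
    - {"angular": [0, 0, 0], "xyz": [0, 0, 0], "jaw": -0.9}
    - {"angular": [0, 0, 0], "xyz": [0, 0, 0], "jaw": -0.9}
    - {"angular": [0, 0, 0], "xyz": [0, 0, 0], "jaw": -0.9}
    - {"angular": [0, 0, 0], "xyz": [0, 0, 0], "jaw": -0.9}
  newtons: 25

```text
time: 14.5
tcp_pos: [595.2, -74.8, 109.6]
eef_rot: [[0.113, -0.994, 0.001], [-0.994, -0.113, 0.0], [0.0, -0.001, -1.0]]
wrist_force: [-1.5, 0.6, 8.9]
width: 0.154
```

```bash
python3 -c "
from h import *
st()"
```

```text
t 14.5 tcp [595.168 -74.792 109.643] yaw -83.49352312512501 q [-0.038  0.915  0.23   1.528 -0.275  0.729 -1.146] F [-1.451  0.561  8.866] M [ 0.148  0.293 -0.067] w 0.1540728029210294
```

>>> apply_moves:
  moves:
    - {"angular": [0, 0, 0], "xyz": [-0.006, 0, -0.0007], "jaw": -0.9}
    - {"angular": [0, 0, 0], "xyz": [-0.012, 0, -0.0007], "jaw": -0.9}
    - {"angular": [0, 0, 0], "xyz": [-0.018, 0, -0.0007], "jaw": -0.9}
    - {"angular": [0, 0, 0], "xyz": [-0.024, 0, -0.0007], "jaw": -0.9}
    - {"angular": [0, 0, 0], "xyz": [-0.03, 0, -0.0007], "jaw": -0.9}
    - {"angular": [0, 0, 0], "xyz": [-0.036, 0, -0.0007], "jaw": -0.9}
    - {"angular": [0, 0, 0], "xyz": [-0.04, 0, -0.0007], "jaw": -0.9}

```text
time: 15.38
tcp_pos: [590.6, -34.5, 109.7]
eef_rot: [[0.114, -0.994, 0.001], [-0.994, -0.114, 0.0], [0.0, -0.001, -1.0]]
wrist_force: [4.6, -2.1, 6.1]
width: 0.162
```

>>> apply_moves:
  moves:
    - {"angular": [0, 0, 0], "xyz": [-0.003, 0, 0], "jaw": -0.9}
    - {"angular": [0, 0, 0], "xyz": [-0.006, 0, 0], "jaw": -0.9}
    - {"angular": [0, 0, 0], "xyz": [-0.009, 0, 0], "jaw": -0.9}
    - {"angular": [0, 0, 0], "xyz": [-0.012, 0, 0], "jaw": -0.9}

```text
time: 15.88
tcp_pos: [589.2, -22.8, 109.7]
eef_rot: [[0.114, -0.994, 0.001], [-0.994, -0.114, 0.0], [0.0, -0.001, -1.0]]
wrist_force: [5.1, -1.5, 5.2]
width: 0.154
```

```bash
python3 -c "
from h import *
st()"
```

```text
t 15.875 tcp [589.23  -22.781 109.669] yaw -83.47617261198711 q [-0.132  0.903  0.24   1.568 -0.293  0.704 -1.213] F [ 5.135 -1.478  5.206] M [-0.335 -1.051  0.023] w 0.15410742298305322
```

>>> apply_moves:
  moves:
    - {"angular": [0, 0, 0], "xyz": [-0.002, -0.0004, -0.0003], "jaw": -0.9}
    - {"angular": [0, 0, 0], "xyz": [-0.004, -0.0004, -0.0003], "jaw": -0.9}
    - {"angular": [0, 0, 0], "xyz": [-0.006, -0.0004, -0.0003], "jaw": -0.9}
    - {"angular": [0, 0, 0], "xyz": [-0.008, -0.0004, -0.0003], "jaw": -0.9}
    - {"angular": [0, 0, 0], "xyz": [-0.01, -0.0004, -0.0003], "jaw": -0.9}
    - {"angular": [0, 0, 0], "xyz": [-0.012, -0.0004, -0.0003], "jaw": -0.9}
    - {"angular": [0, 0, 0], "xyz": [-0.014, -0.0004, -0.0003], "jaw": -0.9}
    - {"angular": [0, 0, 0], "xyz": [-0.016, -0.0004, -0.0003], "jaw": -0.9}

```text
time: 16.88
tcp_pos: [587.4, -7.0, 109.7]
eef_rot: [[0.114, -0.994, 0.0], [-0.994, -0.114, 0.0], [-0.0, -0.0, -1.0]]
wrist_force: [5.1, -1.6, 4.7]
width: 0.158
```

>>> apply_moves:
  moves:
    - {"angular": [0, 0, 0], "xyz": [-0.001, 0, 0], "jaw": -0.9}
    - {"angular": [0, 0, 0], "xyz": [-0.002, 0, 0], "jaw": -0.9}

```text
time: 17.12
tcp_pos: [587.2, -5.1, 109.6]
eef_rot: [[0.114, -0.994, 0.0], [-0.994, -0.114, 0.0], [-0.0, -0.0, -1.0]]
wrist_force: [4.1, -1.1, 4.6]
width: 0.157
```

```bash
python3 -c "
from h import *
st()"
```

```text
t 17.125 tcp [587.212  -5.061 109.645] yaw -83.47878413926237 q [-0.165  0.901  0.244  1.577 -0.298  0.7   -1.237] F [ 4.13  -1.129  4.577] M [-0.36  -1.047 -0.089] w 0.15726954800703807
```

>>> apply_moves:
  moves:
    - {"angular": [0, 0, 0], "xyz": [-0.0006, 0, 0], "jaw": -0.9}
    - {"angular": [0, 0, 0], "xyz": [-0.0012, 0, 0], "jaw": -0.9}
    - {"angular": [0, 0, 0], "xyz": [-0.0018, 0, 0], "jaw": -0.9}
    - {"angular": [0, 0, 0], "xyz": [-0.0024, 0, 0], "jaw": -0.9}

```text
time: 17.62
tcp_pos: [587.0, -3.3, 109.7]
eef_rot: [[0.113, -0.994, 0.0], [-0.994, -0.113, -0.001], [0.001, -0.0, -1.0]]
wrist_force: [4.9, -6.4, 3.3]
width: 0.154
```

>>> apply_moves:
  moves:
    - {"angular": [0, 0, 0], "xyz": [-0.0005, 0, 0], "jaw": -0.9}
    - {"angular": [0, 0, 0], "xyz": [-0.001, 0, 0], "jaw": -0.9}

```text
time: 17.88
tcp_pos: [587.0, -3.3, 109.7]
eef_rot: [[0.113, -0.994, 0.001], [-0.994, -0.113, -0.002], [0.002, -0.0, -1.0]]
wrist_force: [6.6, -10.6, 1.6]
width: 0.156
```

```bash
python3 -c "
from h import *
st()"
```

```text
t 17.875 tcp [587.011  -3.252 109.68 ] yaw -83.53353396786427 q [-0.17   0.901  0.246  1.578 -0.299  0.699 -1.242] F [  6.592 -10.607   1.564] M [-2.374 -1.406 -0.018] w 0.15583804810023033
```

>>> apply_moves:
  moves:
    - {"angular": [0, 0, 0], "xyz": [0.0006, 0, 0], "jaw": -0.9}
    - {"angular": [0, 0, 0], "xyz": [0.0006, 0, 0], "jaw": -0.25}
    - {"angular": [0, 0, 0], "xyz": [0.0006, 0, 0], "jaw": -0.25}
    - {"angular": [0, 0, 0], "xyz": [0.0006, 0, 0], "jaw": -0.25}
    - {"angular": [0, 0, 0], "xyz": [0.0006, 0, -0.03], "jaw": -0.25}
    - {"angular": [0, 0, 0], "xyz": [0.0006, 0, -0.08], "jaw": -0.25}
    - {"angular": [0, 0, 0], "xyz": [0.0006, 0, -0.12], "jaw": -0.25}

```text
time: 18.75
tcp_pos: [586.7, -2.3, 231.3]
eef_rot: [[0.114, -0.994, 0.0], [-0.994, -0.114, 0.0], [-0.0, -0.0, -1.0]]
wrist_force: [-0.4, -0.7, 1.5]
width: 0.375
```

>>> apply_moves:
  moves:
    - {"angular": [0, 0, 0], "xyz": [0.06, 0, 0], "jaw": -0.2}
    - {"angular": [0, 0, 0], "xyz": [0.12, 0, 0], "jaw": -0.2}
    - {"angular": [0, 0, 0], "xyz": [0.18, 0, 0], "jaw": -0.2}
    - {"angular": [0, 0, 0], "xyz": [0.24, 0.05, 0], "jaw": -0.2}
    - {"angular": [0, 0, 0], "xyz": [0.3, 0.05, 0], "jaw": -0.2}
    - {"angular": [0, 0, 0], "xyz": [0.3, 0.05, 0], "jaw": -0.2}

```text
time: 19.5
tcp_pos: [569.4, -310.4, 229.3]
eef_rot: [[0.109, -0.994, -0.001], [-0.994, -0.109, -0.001], [0.001, 0.001, -1.0]]
wrist_force: [0.1, 1.0, -0.9]
width: 0.4
```

Run:
```python
from h import *
st()
a=crop("top","n1",[582,15,80],(70,70),6)
g=place_of("top","head_grip")[:1]
b=crop("side","n2",[582,15,80],(70,70),6)
print([d["position"] for d in g+place_of("side","head_grip")[:1]])
for t in("petri_dish","rubber_stopper","weigh_bottle","weigh_bottle_wide"): print(t,[np.round(d["position"]) for d in place_of("top",t)[:1]])
cv2.imwrite("pics/n.png",cv2.resize(np.hstack([a,b]),(800,400)))
```

```text
t 19.5 tcp [ 569.4   -310.409  229.258] yaw -83.76435479945472 q [ 0.344  0.849  0.258  1.184 -0.211  1.134 -0.855] F [ 0.056  0.984 -0.87 ] M [ 0.012 -0.006 -0.035] w 0.4004952760359553
n1 (840, 840, 3) origin 189 131
n2 (840, 840, 3) origin 237 112
[[494.1, -7.8, -2.1], [586.5, -5.3, 116.9]]
petri_dish [array([461., 121.,  -1.])]
rubber_stopper [array([492.,  -6.,  -3.])]
weigh_bottle [array([699., -24.,   2.])]
weigh_bottle_wide [array([681., 110.,  -1.])]
```

View pics/n.png

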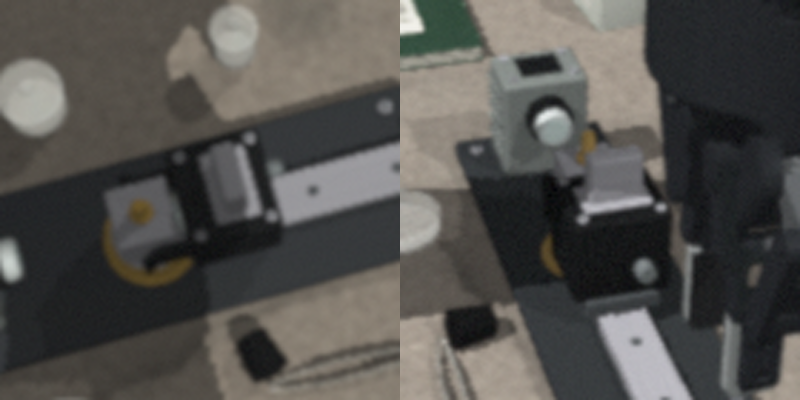

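```bash
python3 -c "
from workcell import *
print(sign_off())"
```

```text
the job is handed in; nothing more can be done
None
```

The flow cell is screwed down and aligned, the detector head is home around it, and I handed the job in at about 20 s on the robot clock; sign-off gives no verdict.

**Flow cell:** I turned it clockwise about 255° in one grip. It was still loose (0.12 N m) at the first window alignment, so I carried on. The seal's bite showed between 109° and 143° after the first alignment: torque rose from about 0.06–0.12 to 0.46 N m. I stopped at the next alignment, about 1.5° past it to allow for springback, with 0.58 N m at the end. After release, an edge fit in the top picture gave the cell at -83.2 to -84.1° and the plate at -83.3 to -83.5°. A side picture shows a window facing the detector.

**Detector head:** I slid it about 72 mm with roughly 2 N of drag to its hard stop, where the force rose to about 11 N without further travel. The grip point was then about 54 mm from the cell axis (53.5 mm expected). I let go while still pushing lightly towards home, then moved the arm clear.

**Other glassware:** The top-camera positions of the four bystanders match the start within about 3 mm.

**Checks that disagreed:**
- After the head went home, the top-camera network reported the rubber stopper's position for the head's grip point, so I ignored it.
- The side camera put the grip point about 56 mm from the axis, which is within its error. I did not push the head again to confirm it.
- Some outline fits of the cell had low overlap and read 2 to 4° off the edge fit, so I relied on the edge fit.

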